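# Sweep tube caps through the gate of a sorting tray

### The job

With the fingertips, sweep the three loose yellow tube caps across the sorting tray and through its narrow gate so that they drop into the collecting slot one at a time: let each cap come down in the slot before the next goes through. Only push the caps along the tray, gently; do not pinch, jam or lift them. Leave the two sample vials, the beaker and the tube rack standing where they are.

Things in the scene. Friction and masses are not known exactly. Their poses are not given: they have to be found in the camera images.
- station: fixed sorting station, 275 (x) by 260 mm (y), blue lower sides; origin on the bench (z 0) under the tray; x points from tray through gate to slot. White tray floor at z 80 mm spans x -130 to 46, y -125 to 125 mm, inside aluminium walls with tops at z 98 mm. The +x wall is a 4 mm fence (x 46 to 50) with the gate in it. Beside and beyond the slot is a blue deck at z 80 mm.
- gate (a point): middle of the gate, on the tray floor (station frame x 48, y 0, z 80 mm). The gate is a gap 40 mm wide in the fence (y -20 to 20 mm), open above. The floor ends at x 50 mm, the fence's outer face, where the slot begins: a cap pushed until its centre is past x 50 mm tips over the edge and drops in.
- slot (a point): middle of the slot's grey floor (station frame x 89, y 0, z 8 mm). The slot is a pit open above, x 50 to 128 and y -45 to 45 mm in the station frame, 72 mm deep below the tray floor, with a guard 4 mm thick and 18 mm high round its other three sides.
- cap1: loose yellow screw cap with a ribbed rim, a solid disc 30 mm across and 14 mm high, 10 to 20 g, lying flat on the tray floor at the start; origin at its centre (7 mm above the tray floor while it lies flat), its z axis is the disc's axis. The three caps are alike.
- cap2: loose yellow screw cap with a ribbed rim, a solid disc 30 mm across and 14 mm high, 10 to 20 g, lying flat on the tray floor at the start; origin at its centre (7 mm above the tray floor while it lies flat), its z axis is the disc's axis. The three caps are alike.
- cap3: loose yellow screw cap with a ribbed rim, a solid disc 30 mm across and 14 mm high, 10 to 20 g, lying flat on the tray floor at the start; origin at its centre (7 mm above the tray floor while it lies flat), its z axis is the disc's axis. The three caps are alike.
- vial_blue: blue-capped: a small closed sample vial, 25 mm across and 45 mm tall, 40 g, standing loose on the station's deck beyond the fence, beside the slot; origin at the centre of its underside. A bystander: leave it alone.
- vial_green: green-capped: a small closed sample vial, 25 mm across and 45 mm tall, 40 g, standing loose on the station's deck beyond the fence, beside the slot; origin at the centre of its underside. A bystander: leave it alone.
- beaker: open glass beaker, 72 mm across and 85 mm tall, 150 g, loose on the bench to one side of the station; origin at the centre of its underside. A bystander: leave it alone.
- rack: green tube rack, 70 mm (x) by 161 mm (y), with six yellow-capped tubes fixed in it, 102 mm tall, 500 g, loose on the bench to the other side of the station; origin at the centre of its underside. A bystander: leave it alone.
There are look-alikes about, which are no part of the job. Leave any blue or green look-alike of the cap3 alone. What is shaped like the cap2 but turquoise is not meant.

How it is judged:
By the outcome, as a careful person would: the job done as asked, in the order asked, and still so for the second after the job is handed in, with the robot touching nothing.
It also fails if it takes over 72 s, if anything falls off the work surface, if the arm or the gripper's body presses on something with over 40 N, if the wrist force passes 120 N, or if a joint passes its speed limit or range.

### The arm

A 6-joint arm with a two-finger parallel gripper is mounted at the origin on the work surface. World frame = base frame: x ahead of the robot, y to its left, z up, the work surface at z = 0. Lengths are in m, angles in rad, forces in N, time in s.
With the tool pointing down it reaches from about 0.275 to 0.75 m from the base axis. Payload 10.2 kg.
Tool frame: the origin (TCP) lies midway between the tips of the shut fingers; the grasp point (between the pads) lies 19 mm behind it (env.hold_point_z is the distance from the TCP to the grasp point, in m); x points along the fingers, z is the direction in which the jaws open and shut, and the axes are right-handed (so a half turn about x gives the same grasp; the last joint's range is limited). The gripper opens to 85 mm and grips with 20 to 120 N. Pads are 22 mm wide; open, the fingers measure 114 mm over their backs; the gripper's body (76 mm by 85 mm) begins 54 mm behind the grasp point. The pads swing forward as they close: fully open they stand 13 mm farther back than shut.
Start: joints at [0.884, 0.313, 1.498, -0, 1.331, -0.223], TCP at [0.235, 0.47, 0.231] pointing down, gripper open.
Joint ranges: [-2.94, 2.94], [-0.97, 2.17], [0.19, 2.56], [-1.23, 4.37], [0.02, 3.11], [-2.88, 2.88]. Speed limits (rad/s): [2.39, 2.39, 3.01, 3.14, 3.14, 3.14].

### API

Orientations are given as a unit quaternion [x, y, z, w].
In Python, from bench import env, kinematics, monitor, eyes, job gives the robot as it stands. The module is installed in compiled form; this text tells all that it offers. Calls block until the motion is done:
- env.reach(position, orientation): joint-space move of the TCP to a pose.
- env.movel(position, velocity=0.15, frame=None, guard=None): straight line of the TCP; frame=None keeps the orientation; velocity is the mean speed in m/s. With guard (N) it stops when the force on the tool has changed by that much, and returns True; else False.
- env.set_joints(angles): joint-space move.
- env.release() and env.close_gripper(effort=None): open the fingers fully, or close them until they stop; effort is the grip in N (None keeps the last).
- env.hold(seconds).
- kinematics.ik(position, orientation): joint angles nearest the present ones, or None.
- monitor.sense(): the state.
- eyes.grab_frame(name): name is "scene" or "top" or "wrist"; returns a dict with "frame" (400x640x3 uint8, red, green, blue), "mtx" (3x3 intrinsics, pixels), "view" (4x4, takes a point from world to camera coordinates). Camera axes: x right, y down, z forward; pixel columns grow to the right and rows downward; lengths in m; the calibration is good to about 2 mm. A picture is of the moment at which its call begins. There is no depth.
A pose or a line that the arm cannot do raises env.MotionError and nothing moves.
- job.hand_in(): hands the job in, once; it reports no verdict.
The state is a dict: "clock": time; "joints": joint angles; "qvel": joint speeds; "joint_efforts": joint torques, N m; "position": TCP position; "ee_rot": TCP orientation; "contact_force": force on the tool from outside, world axes, zero at the start; "ft_torque": the same for the moment, N m; "finger_gap": opening from 0.0 (shut) to 1.0 (fully open).
Only numpy, scipy, OpenCV 4.12 (cv2) and the standard library are available. Lean on these libraries where they do the work, as an engineer would, in place of code of your own. Each camera call takes 0.05 s, during which the arm holds its last target.

## Working session

There is one attempt and no reset: what is moved stays moved. The work goes in short steps, each a Python script; the robot and the scene stay as the last script left them, time stands still between calls to the robot, and variables do not carry over. Pictures are saved under pics/ and viewed, and the job is handed in when it is done.

```bash
mkdir -p pics; python3 - <<'E'
from bench import env,monitor,eyes
import cv2,numpy as np
s=monitor.sense();print(s['clock'],s['position'],s['ee_rot'],s['finger_gap'],env.hold_point_z)
for n in("scene","top","wrist"):
    f=eyes.grab_frame(n);cv2.imwrite(f"pics/{n}0.png",f["frame"][:,:,::-1]);np.savez(f"pics/{n}0.npz",**f)
    print(n,f["mtx"].round(1).tolist(),f["view"].round(3).tolist())
E
```

```text
0.0 [0.23470415 0.46932261 0.23072144] [-0.37184641  0.60197655  0.37154334  0.6010907 ] 0.9988139794900421 0.0187
scene [[388.1, 0.0, 316.6], [0.0, 388.1, 198.9], [0.0, 0.0, 1.0]] [[-0.887, 0.462, -0.001, 0.52], [0.402, 0.769, -0.497, -0.242], [-0.229, -0.442, -0.868, 1.046], [0.0, 0.0, 0.0, 1.0]]
top [[363.0, 0.0, 321.1], [0.0, 363.0, 206.2], [0.0, 0.0, 1.0]] [[0.03, -0.999, 0.015, 0.032], [-0.994, -0.031, -0.103, 0.603], [0.104, -0.012, -0.995, 0.861], [0.0, 0.0, 0.0, 1.0]]
wrist [[310.6, 0.0, 318.5], [0.0, 310.6, 201.9], [0.0, 0.0, 1.0]] [[0.448, 0.894, -0.0, -0.524], [0.845, -0.423, 0.328, -0.042], [0.293, -0.147, -0.945, 0.381], [0.0, 0.0, 0.0, 1.0]]
```

View pics/top0.png

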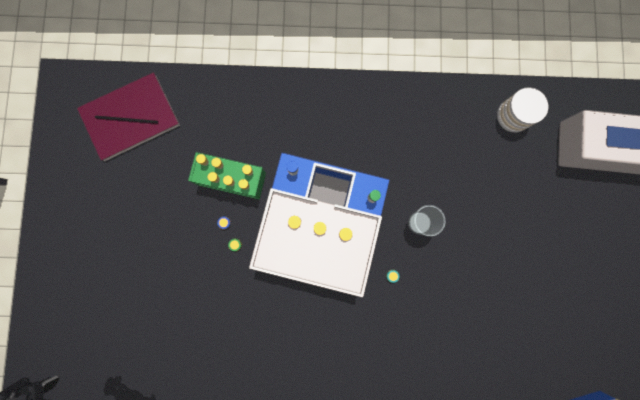

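View pics/scene0.png

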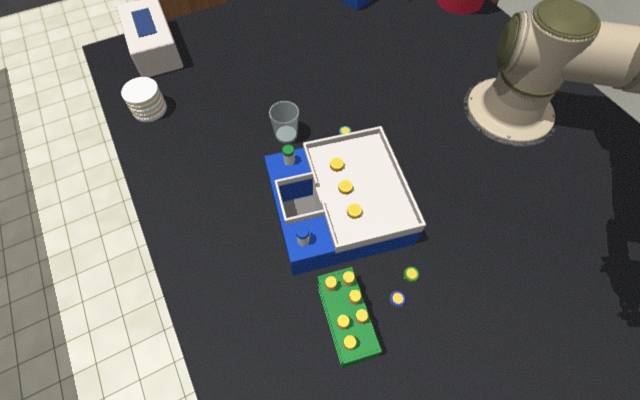

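The top view shows the tray at about cols 250-380, rows 190-295, with three yellow caps near (294,222), (320,228) and (346,235). The gate is near (326,205). I'll enlarge it.

```bash
python3 - <<'E'
import cv2
a=cv2.imread("pics/top0.png")[145:305,240:400];cv2.imwrite("pics/topc.png",cv2.resize(a,None,fx=3.75,fy=3.75,interpolation=cv2.INTER_CUBIC))
a=cv2.imread("pics/scene0.png")[110:280,255:435];cv2.imwrite("pics/scenec.png",cv2.resize(a,None,fx=3.5,fy=3.5,interpolation=cv2.INTER_CUBIC))
E
```

```text
(no output)
```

View pics/topc.png

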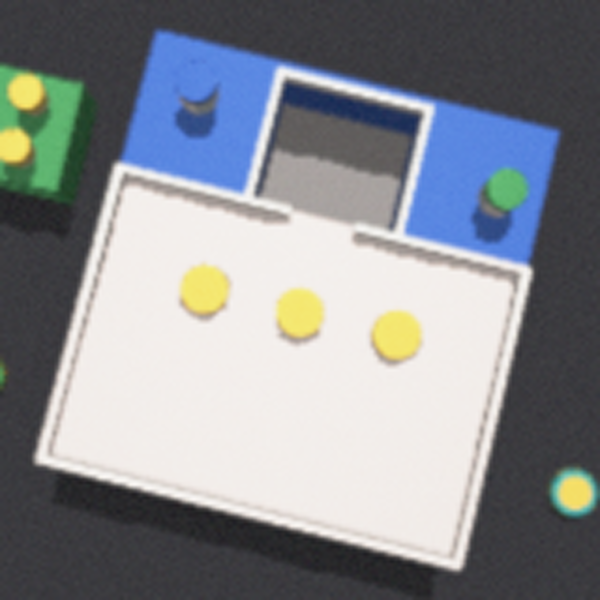

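View pics/scenec.png

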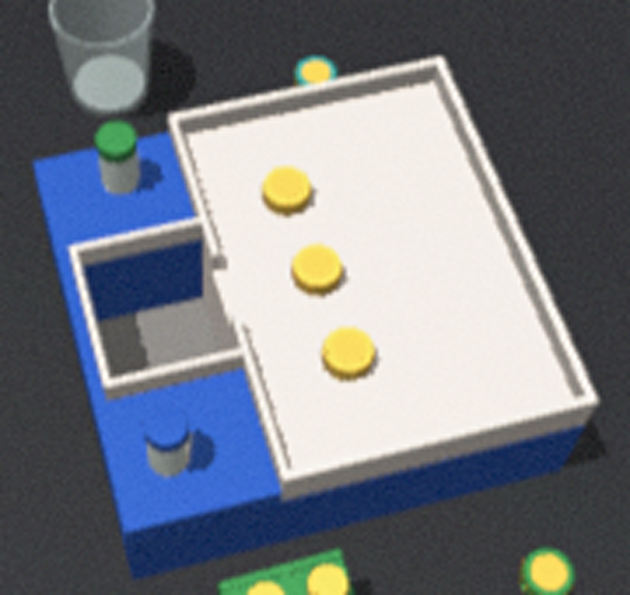

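View pics/wrist0.png

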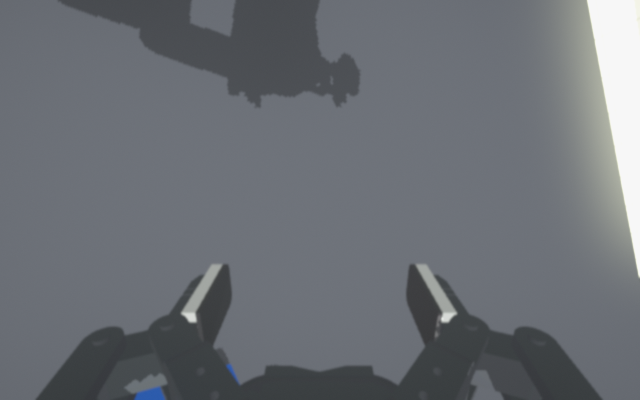

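```bash
cat > h.py <<'E'
import numpy as np,cv2
from scipy.optimize import least_squares
def proj(P,f):
    P=np.atleast_2d(P);c=P@f["view"][:3,:3].T+f["view"][:3,3];u=c@f["mtx"].T;return u[:,:2]/u[:,2:]
def back(px,z,f):
    R=f["view"][:3,:3];t=f["view"][:3,3];o=-R.T@t
    d=R.T@np.linalg.inv(f["mtx"])@np.array([px[0],px[1],1.]);return o+d*(z-o[2])/d[2]
def S2W(p,st):
    c,s=np.cos(st[2]),np.sin(st[2]);p=np.atleast_2d(p)
    return np.c_[st[0]+c*p[:,0]-s*p[:,1],st[1]+s*p[:,0]+c*p[:,1],p[:,2]]
def W2S(p,st):
    c,s=np.cos(st[2]),np.sin(st[2]);d=np.asarray(p)[:2]-st[:2];return np.array([c*d[0]+s*d[1],-s*d[0]+c*d[1]])
def caps(f,st,z=.094):
    """yellow blob centres inside the tray -> station xy"""
    hsv=cv2.cvtColor(f["frame"],cv2.COLOR_RGB2HSV);m=cv2.inRange(hsv,(20,100,120),(35,255,255))
    n,_,stt,c=cv2.connectedComponentsWithStats(m);out=[]
    for i in range(1,n):
        if stt[i,4]<25: continue
        s=W2S(back(c[i],z,f),st)
        if -.14<s[0]<.14 and abs(s[1])<.13: out.append((c[i].round(1).tolist(),int(stt[i,4]),(s*1000).round(1).tolist()))
    return out
E
python3 - <<'E'
from h import *
T=np.load("pics/top0.npz");S=np.load("pics/scene0.npz")
M=[(50,130,98),(50,-130,98),(-135,130,98),(-135,-130,98),(132,49,98),(132,-49,98),(140,130,80),(140,-130,80)]
t=np.array([(118,165),(530,268),(38,463),(463,570),(280,68),(433,105),(157,30),(560,130)])/3.75+(240,145)
s=np.array([(283,478),(170,115),(597,402),(443,58),(108,388),(75,242),(130,535),(35,160)])/3.5+(255,110)
M=np.array(M)/1000.
r=lambda st:np.r_[(proj(S2W(M,st),T)-t).ravel(),(proj(S2W(M,st),S)-s).ravel()]
q=least_squares(r,[.55,0,-.2],loss='soft_l1');print(q.x,q.fun.shape);print(r(q.x).reshape(2,-1,2).round(1).tolist())
for nm,sel in(("top",0),("scene",1)):
    rr=lambda st:r(st).reshape(2,-1)[sel]
    print(nm,least_squares(rr,[.55,0,-.2],loss='soft_l1').x)
np.save("st.npy",q.x)
print(caps(T,q.x));print(caps(S,q.x))
from bench import kinematics
E
```

```text
[ 0.55446517  0.05114078 -0.217086  ] (32,)
[[[-0.7, -0.2], [0.3, 0.3], [-0.8, 0.1], [-0.8, 0.4], [-0.5, 0.1], [0.0, 0.6], [-0.2, 0.3], [-0.4, 0.6]], [[0.3, 0.3], [-0.5, -0.3], [0.4, -0.7], [-0.4, -0.7], [-0.9, -0.6], [-1.7, 1.0], [-1.2, -1.0], [-0.5, 0.2]]]
top [ 0.55511795  0.05006154 -0.21351218]
scene [ 0.55378348  0.05225448 -0.21992146]
[([294.2, 221.8], 122, [-9.5, 59.7]), ([319.4, 228.1], 126, [-9.4, 0.8]), ([345.2, 234.0], 130, [-8.1, -59.4])]
[([336.5, 163.8], 145, [-6.7, -57.9]), ([345.2, 186.2], 149, [-8.0, 1.8]), ([354.0, 210.4], 164, [-8.1, 61.7])]
```

```bash
cat >> h.py <<'E'
from scipy.spatial.transform import Rotation as Ro
def quat(st,sgn=1):
    z=sgn*np.array([-np.sin(st[2]),np.cos(st[2]),0]);x=np.array([0,0,-1.]);return Ro.from_matrix(np.c_[x,np.cross(z,x),z]).as_quat()
st=np.load("st.npy") if __import__("os").path.exists("st.npy") else None
def w(x,y,z): return S2W([x/1000,y/1000,z/1000],st)[0]
E
python3 - <<'E'
from h import *
from bench import env,kinematics,monitor,eyes
for sg in(1,-1): print(sg,kinematics.ik(w(-50,1,170),quat(st,sg)))
j0=monitor.sense()['joints']
q=min((quat(st,s) for s in(1,-1)),key=lambda q:np.abs(np.array(kinematics.ik(w(-50,1,170),q))-j0).max())
np.save("q.npy",q)
env.close_gripper(20)
env.reach(w(-50,1,170),q)
env.movel(w(-50,1,86),.12,guard=8)
s=monitor.sense();print(s['clock'],s['position'],w(-50,1,86),s['contact_force'],s['finger_gap'])
for n in("top","scene"):
    f=eyes.grab_frame(n);cv2.imwrite(f"pics/{n}1.png",cv2.resize(f["frame"][140:300,230:430,::-1],None,fx=3.5,fy=3.5));print(caps(f,st))
f=eyes.grab_frame("wrist");cv2.imwrite("pics/wrist1.png",f["frame"][:,:,::-1])
E
```

```text
1 [-1.06496108e-01  3.36941069e-01  1.63244711e+00 -4.44089210e-16
  1.17220447e+00 -1.46020644e+00]
-1 [-1.06496108e-01  3.36941069e-01  1.63244711e+00 -4.44089210e-16
  1.17220447e+00  1.68138622e+00]
3.5583 [0.5062435  0.06296745 0.08663588] [0.50585409 0.06288655 0.086     ] [-0.41413054 -0.24940034  0.42983731] -0.004175549259340464
[]
[([336.5, 163.8], 147, [-6.7, -57.7]), ([345.2, 186.3], 152, [-7.9, 2.2]), ([354.0, 210.5], 167, [-8.0, 61.8])]
```

View pics/scene1.png

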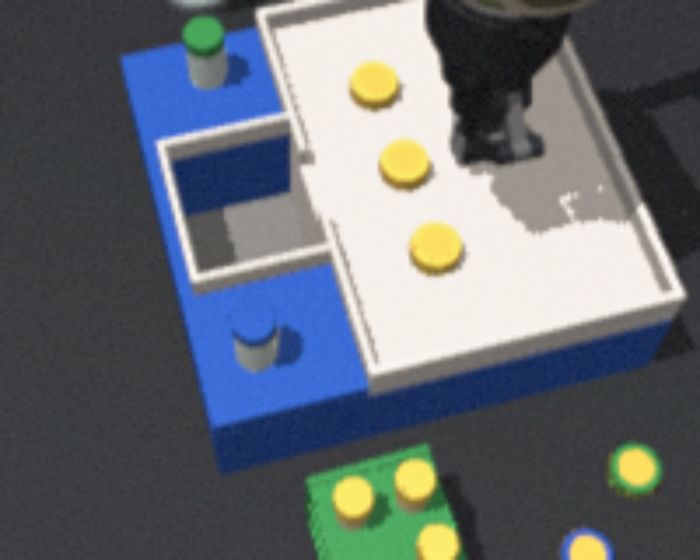

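View pics/wrist1.png

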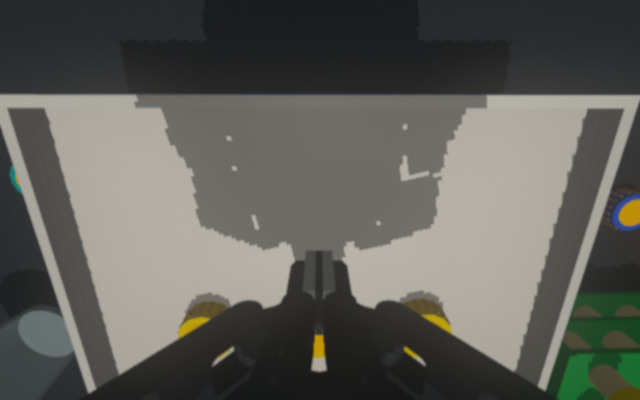

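The closed fingertips are down behind the middle cap, all three caps are undisturbed, and the scene camera has a clear view of the gate. I'll push in two stages.

```bash
python3 - <<'E'
from h import *
from bench import env,kinematics,monitor,eyes
print(env.movel(w(10,1,86),.08,guard=15))
s=monitor.sense();print(s['clock'],(W2S(s['position'],st)*1000).round(1),s['contact_force'])
f=eyes.grab_frame("scene");cv2.imwrite(f"pics/scene2.png",cv2.resize(f["frame"][140:300,230:430,::-1],None,fx=3.5,fy=3.5));print(caps(f,st))
E
```

```text
False
4.6083 [9.7 1. ] [ 0.24423405 -0.45160457  0.44246009]
[([324.0, 191.3], 163, [38.4, 2.2]), ([354.0, 210.5], 164, [-8.2, 61.8])]
```

View pics/scene2.png

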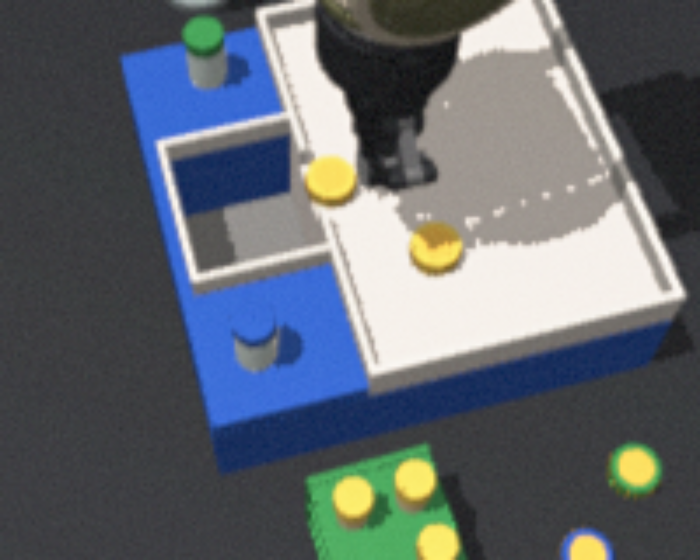

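The cap is in the gate mouth, centred (x about 38, y about 2), with its centre 28 mm ahead of the TCP. I'll push it on over the edge.

```bash
python3 - <<'E'
from h import *
from bench import env,kinematics,monitor,eyes
print(env.movel(w(29,1,86),.06,guard=15))
env.hold(.2)
env.movel(w(5,1,86),.12)
s=monitor.sense();print(s['clock'],(W2S(s['position'],st)*1000).round(1),s['contact_force'])
f=eyes.grab_frame("scene");cv2.imwrite(f"pics/scene3.png",cv2.resize(f["frame"][140:300,230:430,::-1],None,fx=3.5,fy=3.5));print(caps(f,st))
E
```

```text
False
5.675 [5.2 1.1] [ 0.27133882  0.10737746 -0.60642923]
[([354.1, 210.5], 169, [-8.2, 61.8]), ([302.6, 210.0], 93, [92.2, 33.6])]
```

View pics/scene3.png

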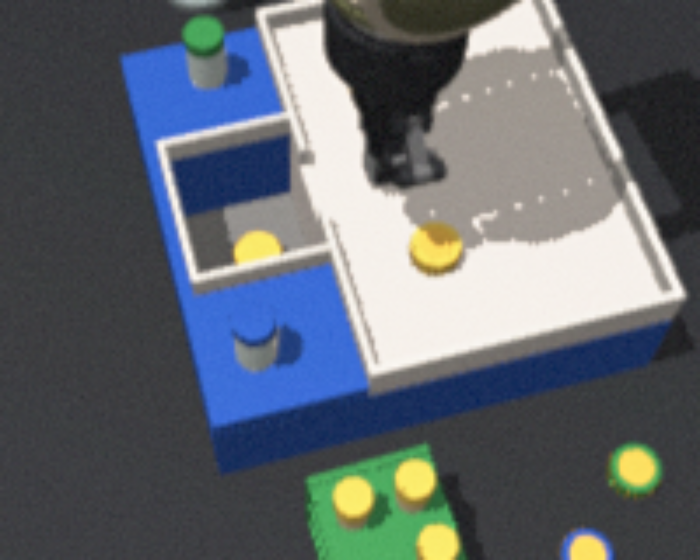

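The first cap is lying on the slot floor. Next is the +y cap, which I'll sweep towards y = 0.

```bash
python3 - <<'E'
from h import *
from bench import env,kinematics,monitor,eyes
env.movel(w(5,1,125),.15)
env.movel(w(-9,99,125),.2)
env.movel(w(-9,99,86),.1,guard=8)
print(env.movel(w(-9,45,86),.08,guard=15))
s=monitor.sense();print(s['clock'],(W2S(s['position'],st)*1000).round(1),s['contact_force'])
for n in("top","scene"):
    f=eyes.grab_frame(n);cv2.imwrite(f"pics/{n}4.png",cv2.resize(f["frame"][140:300,230:430,::-1],None,fx=3.5,fy=3.5));print(caps(f,st))
E
```

```text
False
8.1417 [-9.1 45.1] [-0.26116531  0.03632595 -0.53731602]
[([345.3, 234.1], 128, [-8.2, -59.5])]
[([333.5, 163.5], 74, [-0.6, -60.2]), ([343.9, 193.3], 52, [-0.1, 17.8]), ([302.8, 210.0], 92, [91.8, 33.7])]
```

View pics/scene4.png

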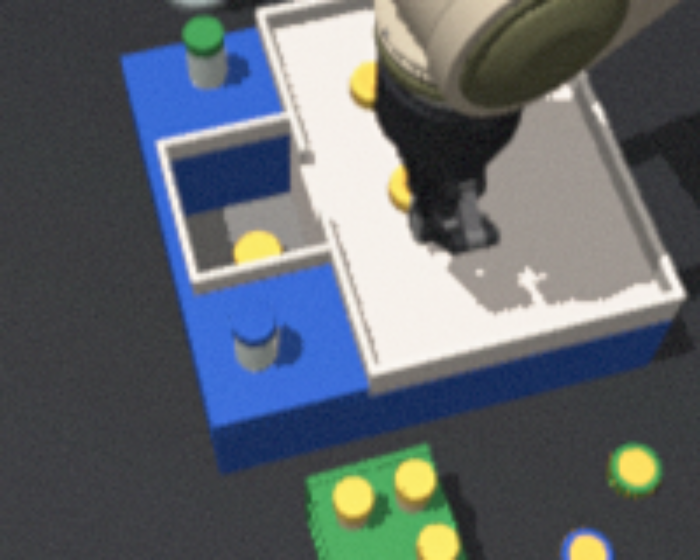

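```bash
python3 - <<'E'
from h import *
from bench import env,kinematics,monitor,eyes
print(env.movel(w(-9,30,86),.06,guard=15))
env.movel(w(-9,42,86),.12)
env.movel(w(-12,42,125),.15)
env.movel(w(-55,1,125),.15)
s=monitor.sense();print(s['clock'],(W2S(s['position'],st)*1000).round(1),s['contact_force'])
f=eyes.grab_frame("scene");cv2.imwrite(f"pics/scene5.png",cv2.resize(f["frame"][140:300,230:430,::-1],None,fx=3.5,fy=3.5));print(caps(f,st))
E
```

```text
False
9.85 [-54.6   1.1] [-0.1577944   1.24097333  0.24253833]
[([336.5, 163.8], 146, [-6.6, -57.8]), ([345.7, 187.3], 154, [-8.2, 4.6]), ([302.8, 210.0], 92, [91.8, 33.7])]
```

View pics/scene5.png

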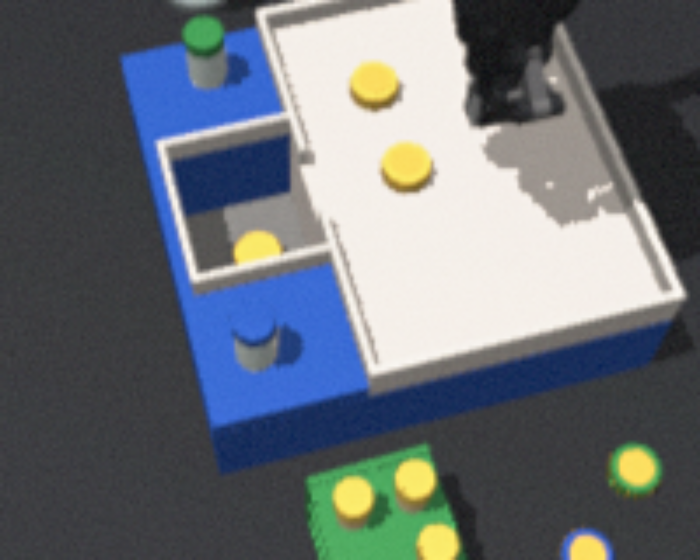

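The cap sits at x about -8, y about 3.5 to 4.6. I'll push it on a line aimed at the gate centre, with the tool turned to match.

```bash
cat >> h.py <<'E'
def aim(c,target):
    """unit push direction in station frame and tool quat with face normal along it"""
    d=np.array(target,float)-c;d/=np.linalg.norm(d);a=np.arctan2(d[1],d[0])
    q=(Ro.from_euler('z',a)*Ro.from_quat(np.load("q.npy"))).as_quat();return d,q,a
E
python3 - <<'E'
from h import *
from bench import env,kinematics,monitor,eyes
c=np.array([-8.5,3.8]);d,q,a=aim(c,(50,0));print(np.degrees(a))
P=lambda s,z:w(*(c+d*s),z)
env.movel(P(-45,125),.1,frame=q)
env.movel(P(-45,86),.12,guard=8)
print(env.movel(P(18,86),.08,guard=15))
s=monitor.sense();print(s['clock'],(W2S(s['position'],st)*1000).round(1),s['contact_force'])
f=eyes.grab_frame("scene");cv2.imwrite(f"pics/scene6.png",cv2.resize(f["frame"][140:300,230:430,::-1],None,fx=3.5,fy=3.5));print(caps(f,st))
E
```

```text
-3.716555730376347
False
11.5667 [9.1 2.7] [0.15027849 0.76287651 0.53262235]
[([324.2, 190.8], 157, [37.7, 1.2]), ([302.7, 210.0], 91, [91.9, 33.6])]
```

View pics/scene6.png

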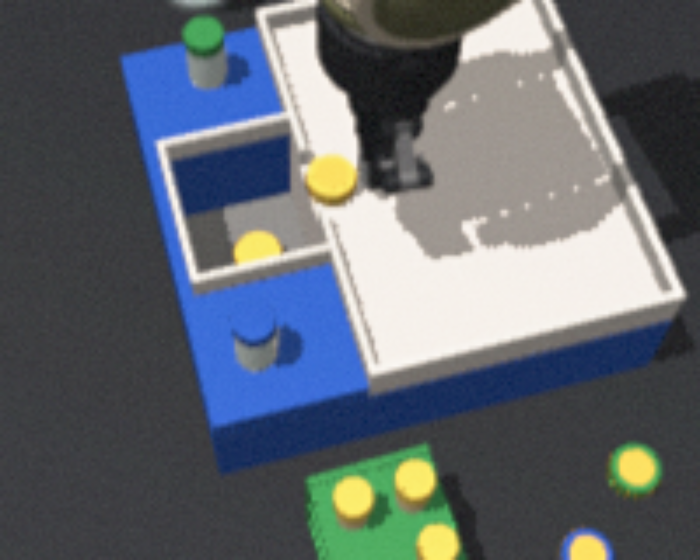

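The second cap is centred in the gate mouth. I'll push it over, confirm it has dropped, then move to the third.

```bash
python3 - <<'E'
from h import *
from bench import env,kinematics,monitor,eyes
c=np.array([-8.5,3.8]);d,q,a=aim(c,(50,0))
P=lambda s,z:w(*(c+d*s),z)
print(env.movel(P(37.5,86),.06,guard=15));env.hold(.2)
env.movel(P(10,86),.12);env.movel(P(0,125),.15)
f=eyes.grab_frame("scene");cv2.imwrite(f"pics/scene7.png",cv2.resize(f["frame"][140:300,230:430,::-1],None,fx=3.5,fy=3.5));print(caps(f,st))
s=monitor.sense();print(s['clock'],(W2S(s['position'],st)*1000).round(1),s['contact_force'])
E
```

```text
False
[([335.5, 163.8], 119, [-4.5, -58.4]), ([305.2, 207.0], 184, [85.4, 28.1])]
13.1333 [-8.4  3.7] [ 1.03616431 -0.13170474  0.67458167]
```

View pics/scene7.png

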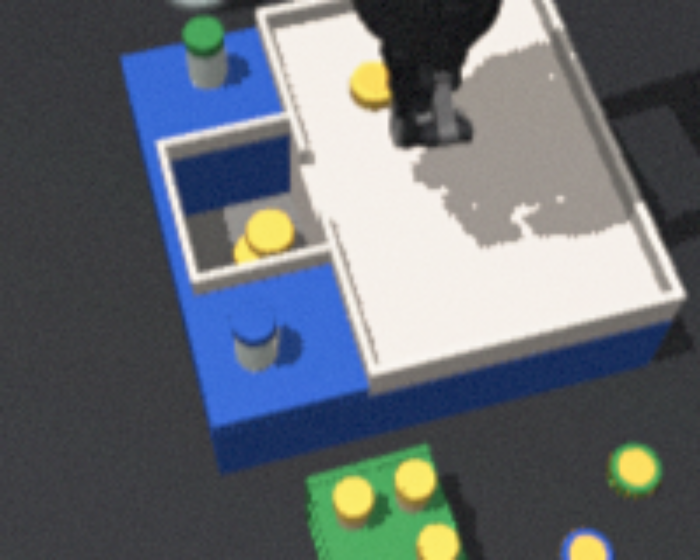

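Two caps are in the slot, the second lying on the first. I'll bring the third in from the -y side.

```bash
python3 - <<'E'
from h import *
from bench import env,kinematics,monitor,eyes
q0=np.load("q.npy")
env.movel(w(-50,-10,125),.15,frame=q0)
env.movel(w(-50,-98,125),.2)
env.movel(w(-8.5,-98,125),.2)
env.movel(w(-8.5,-98,86),.1,guard=8)
print(env.movel(w(-8.5,-26.5,86),.08,guard=15))
env.movel(w(-8.5,-40,86),.12)
env.movel(w(-12,-42,125),.15)
env.movel(w(-55,0,125),.15)
s=monitor.sense();print(s['clock'],(W2S(s['position'],st)*1000).round(1),s['contact_force'])
f=eyes.grab_frame("scene");cv2.imwrite(f"pics/scene8.png",cv2.resize(f["frame"][140:300,230:430,::-1],None,fx=3.5,fy=3.5));print(caps(f,st))
E
```

```text
False
17.325 [-54.7  -0.1] [ 0.04431409  0.4136396  -0.35004627]
[([345.0, 187.3], 153, [-6.9, 4.3]), ([305.2, 207.0], 183, [85.4, 28.2])]
```

View pics/scene8.png

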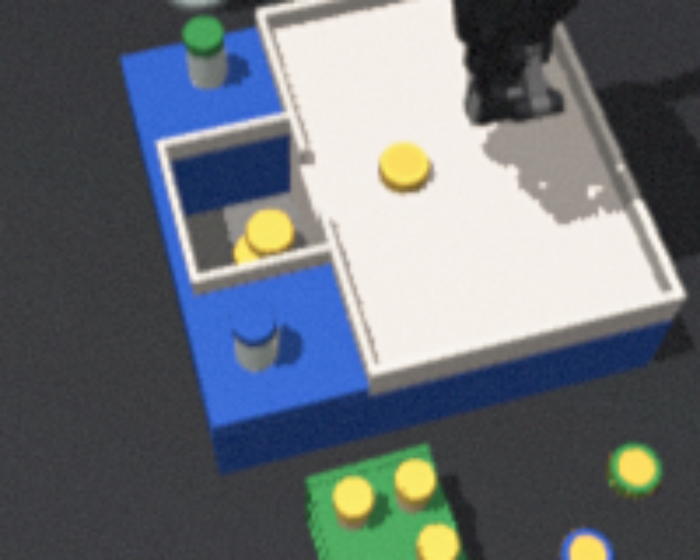

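The third cap is at about (-7, 4), so the same aimed push applies.

```bash
python3 - <<'E'
from h import *
from bench import env,kinematics,monitor,eyes
c=np.array([-7.5,3.6]);d,q,a=aim(c,(50,0))
P=lambda s,z:w(*(c+d*s),z)
env.movel(P(-46,125),.1,frame=q)
env.movel(P(-46,86),.12,guard=8)
print(env.movel(P(17,86),.08,guard=15))
f=eyes.grab_frame("scene");r=caps(f,st);print(r)
g=[x for x in r if 30<x[2][0]<45]
if g and abs(g[0][2][1]-1)<2.5:
    print(env.movel(P(36.5,86),.06,guard=15));env.hold(.2)
    env.movel(P(0,86),.12);env.movel(P(-20,200),.15);env.hold(.3)
for n in("top","scene"):
    f=eyes.grab_frame(n);cv2.imwrite(f"pics/{n}9.png",cv2.resize(f["frame"][60:320,170:490,::-1],None,fx=2.3,fy=2.3));print(caps(f,st))
s=monitor.sense();print(s['clock'],(W2S(s['position'],st)*1000).round(1),s['contact_force'])
E
```

```text
False
[([324.2, 190.8], 160, [37.6, 1.1]), ([305.2, 206.9], 182, [85.4, 28.0])]
False
[([328.7, 192.0], 108, [76.0, 0.3])]
[([307.7, 205.6], 239, [79.8, 26.4])]
21.5417 [-27.5   4.8] [ 0.59567093 -0.66875154 -0.62529279]
```

View pics/scene9.png

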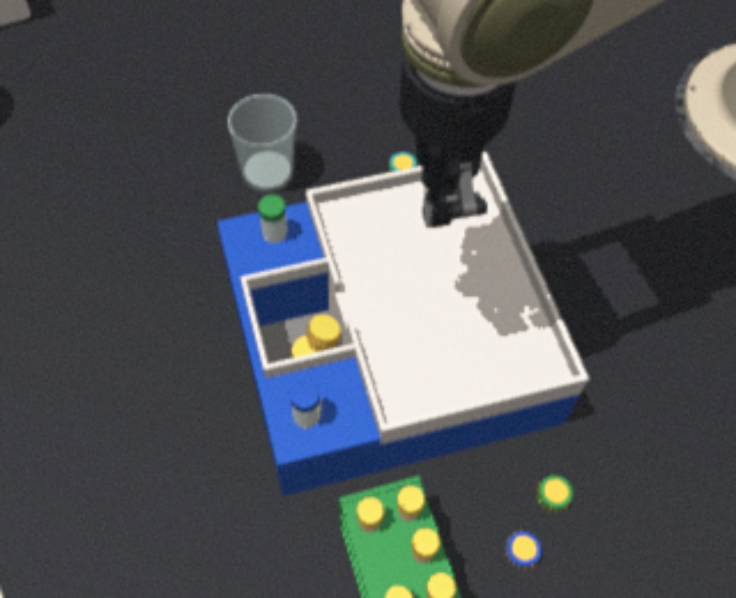

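View pics/top9.png

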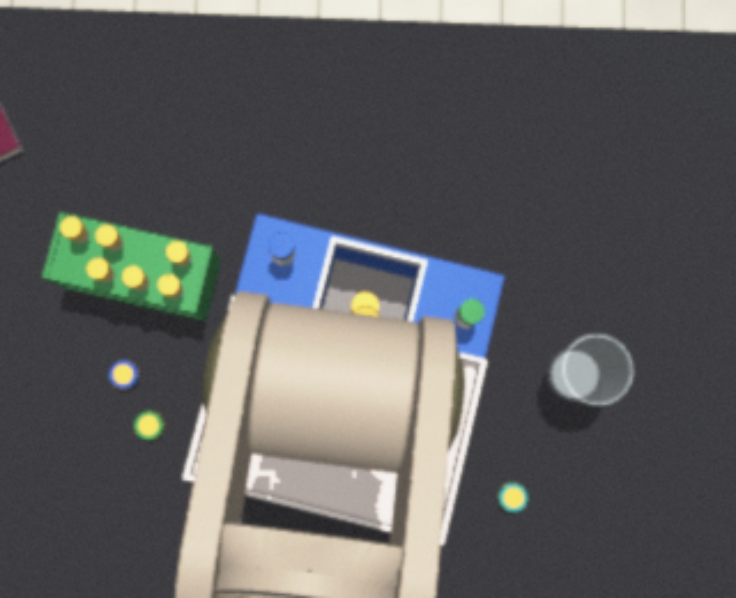

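All three caps appear to be in the slot, stacked. I'll move the arm clear to check them.

```bash
python3 - <<'E'
from h import *
from bench import env,kinematics,monitor,eyes
env.movel(w(-90,0,230),.2)
env.set_joints([0.884,0.313,1.498,0,1.331,-0.223]);env.hold(.5)
ims=[]
for n,(r,cc) in(("top",(145,240)),("scene",(110,255))):
    f=eyes.grab_frame(n);ims.append(cv2.resize(f["frame"][r:r+160,cc:cc+160,::-1],(400,400),interpolation=cv2.INTER_CUBIC));print(caps(f,st))
    o=np.load(f"pics/{n}0.npz")["frame"];d=np.abs(o.astype(int)-f["frame"]).max(2)>60;cv2.imwrite(f"pics/diff_{n}.png",(d*255).astype(np.uint8)[100:320,150:470])
cv2.imwrite("pics/fin.png",np.hstack(ims));print(monitor.sense()['clock'])
a=[cv2.imread(f"pics/diff_{n}.png") for n in("top","scene")];cv2.imwrite("pics/diff.png",np.hstack(a))
E
```

```text
[([328.7, 195.2], 184, [68.9, -1.6])]
[([307.7, 205.7], 241, [79.8, 26.5])]
24.3333
```

View pics/fin.png

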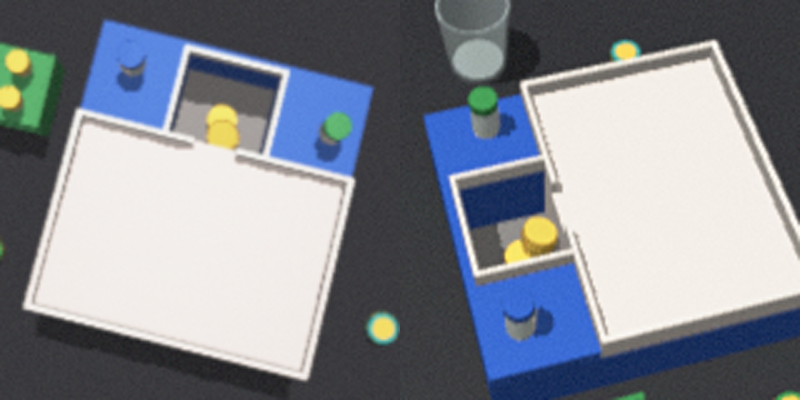

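View pics/diff.png

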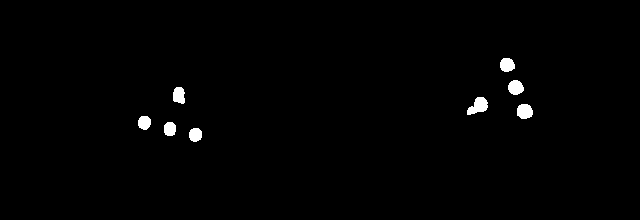

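```bash
python3 -c "
from bench import job;job.hand_in()"
```

```text
the job is handed in; nothing more can be done
```

I swept all three yellow caps through the gate into the slot with closed fingertips, one at a time. A picture after the first and the second showed each one down in the slot before I moved the next. I took the middle cap first, then the left (+y), then the right (-y). I only pushed them, and no force guard tripped.

**Final check:** with the arm back at its start pose, the tray was empty. The caps were lying partly stacked in the slot, and the top one stays below the tray floor. A before/after comparison of both the top and scene views showed that only the caps had changed, so the vials, beaker, rack and look-alikes are where they were. The clock stood at 24.3 s of the 72 s allowed when I handed it in.

**Disagreements:** the two cameras differed by 1 to 3 mm on the cap positions. After their sideways sweeps, the second and third caps sat about 4 mm off the gate's centre line. I corrected this by turning the tool slightly and aiming each push at the gate.

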